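Shut the grinder's bean gate and hold its service key turned

TASK

The coffee grinder is to be purged: take the shutter plate by its red tab out of its rack, slide it down into the red-edged slot on top of the grinder until it is fully home, and let go of it. Then take the yellow service key from its holder, work it past the sticky pins into the grinder's key switch until its shoulder sits on the brass face, turn it a quarter turn clockwise (seen from above) against the return spring to its stop, and finish while still gripping the key and holding it turned. Leave the cups, pitcher, tamper and bean jar standing about where they are.

Things in the scene. Friction and masses are not known exactly. Their poses are not given: they have to be found in the camera images.
- shutter_grip (a point): Centre of the shutter plate's red grip tab, 14 thick (x) x 42 wide (y) x 28 high mm. Below it, in the same middle plane, hangs an aluminium plate 6 (x) x 60 (y) x 57 high, its foot 71 mm below this point, the last 6 mm tapering to 2 x 52. 80 g. z up, x across the thickness; a half turn about z fits as well. It starts upright in its rack.
- rack: Fixed black rack block, 80 (x) x 110 (y) x 50 mm high, origin at the centre of its underside; an open slot 8.5 (x) x 65 (y) mm, 35 deep, in its top holds the shutter plate upright, the tab's underside 22 mm above the rack's top. It may stand left or right of the grinder, the key holder on the other side.
- slot_mouth (a point): Centre of the mouth of the red-edged slot in the grinder's flat steel top, 120 mm above the counter. The slot is 8 mm wide (x), 64 mm long (y) and 45 mm deep (z up, straight down into the grinder). With the plate fully home (foot on the slot's floor) the centre of the tab is 26 mm above this point.
- grinder: Fixed chrome grinder, wine-red sides, 225 x 284 x 120 mm high, origin at the centre of its underside; its front (black spout) faces -x, roughly the robot. In this frame the slot lies at x -55, y +60, the key switch at x -55, y -70 mm, and behind them at x +64, y +20 a clear hopper of 92 mm diameter reaching 188 mm above the counter.
- keyway_mouth (a point): Centre of the keyway's mouth on the brass face of the key switch, 3 mm above the grinder's top. The keyway is 18 mm along x and 6.5 mm along y, straight down (z up), 36 mm deep; these axes turn with the switch. Two sticky sprung pins stand in it, 11 mm deep at one narrow end (+x) and 20 mm deep at the other. With the key home its bow's centre is 27 mm above this point.
- key_switch (a joint): Turn of the key switch in rad: 0 at rest, growing clockwise seen from above to its stop at 1.45 (about a quarter turn). A spring turns it back, with 0.02 Nm at rest and 0.06 Nm at the stop. Only the key turns it, with about 0.1 rad of play in the keyway, so the hand turns about 1.55 rad in all.
- key_grip (a point): Centre of the service key's yellow bow, 34 wide (x) x 12 thick (y) x 34 mm high. Below it a steel shoulder 24 x 11 x 10 mm, its underside 27 mm below this point, then a brass blade 16 (x) x 5 (y) x 30 mm long, the last 6 mm tapering to 8 x 2. 50 g. z up; it fits either way round (half turn about z). It starts upright in its holder.
- holder: Fixed dark wooden key holder, 84 x 84 mm at its foot, 45 mm high, origin at the centre of its underside; the key's blade stands in a slot 18.5 (x) x 7.5 (y) mm in the centre of its top, the shoulder resting on the top.
- service_key: The service key; origin at the middle of its blade's tip, axes as key_grip. Each pin takes some 5 to 12 N of downward push as the blade's tip passes; rocking the key 1 to 2 mm along the keyway's x helps.
- shutter: The shutter plate itself; origin at the middle of its foot, axes as shutter_grip.
- cup_a: Brown paper cup, 82 mm in diameter, 107 mm high, origin under its centre. Bystander.
- cup_b: Stack of brown paper cups, 82 mm in diameter, 143 mm high, origin under its centre. Bystander.
- pitcher: Steel milk pitcher, 84 mm in diameter, 95 mm high, handle at +y, origin under its centre. Bystander.
- tamper: Steel tamper, 58 mm in diameter, 82 mm high, origin under its centre. Bystander.
- bean_jar: Amber bean jar, 90 mm in diameter, 150 mm high, origin under its centre. Bystander.

How it is judged (in metres and radians):
On the way, in this order (a step that is already met when the one before it is completed fails the run):
1. the shutter plate is fully home in the grinder's slot and let go (z of shutter_grip in the frame of slot_mouth between 0.02 and 0.03 m and x of shutter_grip in the frame of slot_mouth between -0.006 and 0.006 m and y of shutter_grip in the frame of slot_mouth between -0.008 and 0.008 m and angle between shutter_grip's own z axis and vertical below 0.12 rad and contact force between the fingers and shutter below 0.1 N), for 0.2 s.
2. the key is fully home in the key switch, not yet turned (z of shutter_grip in the frame of slot_mouth between 0.02 and 0.03 m and x of shutter_grip in the frame of slot_mouth between -0.006 and 0.006 m and y of shutter_grip in the frame of slot_mouth between -0.008 and 0.008 m and angle between shutter_grip's own z axis and vertical below 0.12 rad and z of key_grip in the frame of keyway_mouth between 0.022 and 0.0305 m and horizontal distance between key_grip and keyway_mouth below 0.008 m and angle between key_grip's own z axis and vertical below 0.2 rad and value of joint key_switch below 0.5 rad), for 0.1 s.
3. the key is turned a quarter (z of shutter_grip in the frame of slot_mouth between 0.02 and 0.03 m and x of shutter_grip in the frame of slot_mouth between -0.006 and 0.006 m and y of shutter_grip in the frame of slot_mouth between -0.008 and 0.008 m and angle between shutter_grip's own z axis and vertical below 0.12 rad and z of key_grip in the frame of keyway_mouth between 0.022 and 0.0305 m and horizontal distance between key_grip and keyway_mouth below 0.008 m and angle between key_grip's own z axis and vertical below 0.2 rad and contact force between the fingers and service_key above 1 N and value of joint key_switch above 1.3 rad), for 0.2 s.
At the end, for the whole second after the job is handed in: The plate stands fully home in the slot (tab centre 20 to 30 mm above its mouth), untouched by the fingers; the key is fully home (bow centre 22 to 30.5 mm above the keyway, within 8 mm sideways), gripped with over 1 N, and holds the switch still beyond 1.3 rad (all of step 3 and contact force between the fingers and shutter below 0.1 N and velocity of joint key_switch between -0.1 and 0.1 rad/s); the arm keeps its last pose, push and grip.
It fails at once if a cup is shifted by more than 4 cm or knocked over (distance of any of cup_a, cup_b from where it was at the start of the episode above 0.04 m or angle between any of cup_a, cup_b's own z axis and vertical above 0.5 rad).
It fails at once if the pitcher or bean jar is shifted by more than 4 cm or knocked over (distance of any of pitcher, bean_jar from where it was at the start of the episode above 0.04 m or angle between any of pitcher, bean_jar's own z axis and vertical above 0.5 rad).
It fails at once if the tamper is shifted by more than 4 cm or knocked over (distance of tamper from where it was at the start of the episode above 0.04 m or angle between tamper's own z axis and vertical above 0.5 rad).
It also fails if it takes over 72 s, if anything falls off the work surface, if the arm or the gripper's body presses on something with over 40 N, if the wrist force passes 120 N, or if a joint passes its speed limit or range.

ROBOT

A 6-joint arm with a two-finger parallel gripper is mounted at the origin on the work surface. World frame = base frame: x ahead of the robot, y to its left, z up, the work surface at z = 0. Lengths are in m, angles in degrees, forces in N, time in s.
With the tool pointing down it reaches from about 0.375 to 0.9 m from the base axis. Payload 3.1 kg.
Tool frame: the origin (TCP) lies at the very end of the fingers, on their centre line; the grasp point (between the pads) lies 19 mm behind it (bot.tcp_to_grasp is the distance from the TCP to the grasp point, in m); z points along the fingers, y is the direction in which the jaws open and shut (so a half turn about z gives the same grasp; the last joint's range is limited). The gripper opens to 87 mm and grips with 3 to 60 N. Pads are 19 mm wide; open, the fingers measure 117 mm over their backs; the gripper's body (75 mm by 190 mm) begins 51 mm behind the grasp point.
Start: joints at [56.064, 30.224, 82.088, -0, 67.689, -10.227], TCP at [0.251, 0.572, 0.196] pointing down, gripper open.
Joint ranges: [-176.69, 176.69], [-43.24, 126.21], [12.49, 139.97], [-82, 262], [0, 151.66], [-163.58, 163.58]. Speed limits (degrees/s): [159.86, 159.86, 180, 180, 180, 180].

INTERFACE

Orientations are given as a 3x3 rotation matrix whose columns are the frame's x, y, z axes.
In Python, from rig import telemetry, eyes, order, bot gives the robot as it stands. The module is installed in compiled form; this text tells all that it offers.
- The arm moves only by the tool servo_tool, never from a script. Its argument "targets" is a list of rows, each a list of 2 entries, a list of its own where there are three numbers: the shift along the tool's x, y, z in m, then the turn, a rotation vector about the tool's x, y, z in rad. In form: [[[tx, ty, tz], [wx, wy, wz]], ...]. A call has 1 to 12 rows; each row is the pose to reach, as a shift and turn from the pose commanded when the call began, along the tool's axes at that moment; what a row does not reach only later rows make up. A row lasts 1/8 s, in which the tool goes at most 62.5 mm and 10.7 degrees, less where a joint would pass 70% of its speed; a pose out of reach is approached as far as the arm can. A call with a gripper value outside its range is refused whole. "gripper" is the finger opening in m, from 0 to 0.087, set as the call begins (left out, the last holds). The fingers move at their own pace and stop on an object; the grip force is fixed at half the most. Time passes only in rows, so rows that repeat a pose let the fingers close. It gives the time, the measured TCP pose, the force and the opening at its end, in the units of the state.
- telemetry.read_state(): the state, without advancing time (a new reading comes with each control period).
- eyes.capture(name): name is "scene" or "top" or "wrist"; returns a dict with "pixels" (384x512x3 uint8, blue, green, red), "intrinsics" (3x3 intrinsics, pixels), "extrinsics" (4x4, takes a point from camera to world coordinates); the wrist camera has in their place "T_tool_cam" (4x4, takes a point from camera to tool coordinates, whose origin is the TCP and whose axes are the flange's). Camera axes: x right, y down, z forward; pixel columns grow to the right and rows downward; lengths in m; the calibration is good to about 2 mm. A picture is of the moment at which its call begins: read the wrist's pose just before it. There is no depth.
- order.hand_in(): hands the job in, once; it reports no verdict.
The state is a dict: "time_s": time; "joint_positions": joint angles; "qvel": joint speeds; "tau": joint torques, N m; "position": TCP position; "tcp_rot": TCP orientation; "force": force on the tool from outside, world axes, zero at the start; "moment": the same for the moment, N m; "opening": opening from 0.0 (shut) to 1.0 (fully open).
Only numpy, scipy, OpenCV 4.12 (cv2) and the standard library are available. Lean on these libraries where they do the work, as an engineer would, in place of code of your own. Each camera call takes 0.05 s, during which the arm holds its last target. There are 200 camera calls.

## Working session

There is one attempt and no reset: what is moved stays moved. The work goes in short steps, Python scripts to look and compute and a tool call to move; the robot and the scene stay as the last step left them, time stands still between calls to the robot, and variables do not carry over. Pictures are saved under pics/ and viewed, about 8 in all and at most 12, crops included, and the job is handed in when it is done.

Besides the shell and the picture viewer there is one more tool, called after "Call:" as name([rows], argument=value, ...), one row to a line, values as JSON. servo_tool: Moves the arm, as the interface text tells. Its arguments: {"type":"object","properties":{"targets":{"type":"array","items":{"type":"array"}},"gripper":{"type":"number"}},"required":["targets"]}

```bash
mkdir -p pics; cat > h.py <<'E'
import numpy as np, cv2
from rig import telemetry, eyes, order, bot
def snap(name,fn,crop=None,s=1):
    st=telemetry.read_state(); c=eyes.capture(name); im=c["pixels"]
    if crop: x0,y0,x1,y1=crop; im=im[y0:y1,x0:x1]
    if s!=1: im=cv2.resize(im,None,fx=s,fy=s,interpolation=cv2.INTER_CUBIC)
    cv2.imwrite("pics/"+fn,im); E=c.get("extrinsics")
    if E is None:
        T=np.eye(4);T[:3,:3]=st["tcp_rot"];T[:3,3]=st["position"];E=T@np.array(c["T_tool_cam"])
    np.savez("pics/"+fn[:-4]+".npz",K=c["intrinsics"],E=E)
    return st
def pt(fn,u,v,z):
    d=np.load("pics/"+fn[:-4]+".npz");K,E=d["K"],d["E"]
    r=E[:3,:3]@np.linalg.inv(K)@[u,v,1];o=E[:3,3]
    return o+r*(z-o[2])/r[2]
def proj(fn,p):
    d=np.load("pics/"+fn[:-4]+".npz");K,E=d["K"],d["E"]
    q=K@(np.linalg.inv(E)@np.r_[p,1])[:3]; return q[:2]/q[2]
def st():
    s=telemetry.read_state();print(s["time_s"],np.round(s["position"],4),np.round(s["force"],1),s["opening"]);print(np.round(s["tcp_rot"],3));print(np.round(s["joint_positions"],1))
E
python3 - <<'E'
from h import *
snap("top","top1.png",s=1.5);snap("scene","sc1.png",s=1.5);st()
for f in("top1.png","sc1.png"):
    d=np.load("pics/"+f[:-4]+".npz");print(d["K"],d["E"])
E
```

```text
0.1 [0.2509 0.5717 0.1956] [-0.4 -0.  -0.4] 0.9993593542641006
[[-0.916  0.402 -0.001]
 [ 0.402  0.916 -0.002]
 [ 0.    -0.002 -1.   ]]
[ 56.1  30.3  82.1  -0.   67.7 -10.2]
[[420.0591304    0.         254.97891033]
 [  0.         420.0591304  199.73207655]
 [  0.           0.           1.        ]] [[ 1.82346806e-02 -9.85665121e-01  1.67725271e-01  3.12938523e-01]
 [-9.99809525e-01 -1.91432101e-02 -3.80137791e-03 -2.52021122e-04]
 [ 6.95768572e-03 -1.67624007e-01 -9.85826447e-01  1.50357053e+00]
 [ 0.00000000e+00  0.00000000e+00  0.00000000e+00  1.00000000e+00]]
[[480.13326021   0.         257.92530497]
 [  0.         480.13326021 193.56182622]
 [  0.           0.           1.        ]] [[-0.39345506  0.61244271 -0.68564352  1.65275276]
 [ 0.91931038  0.26846381 -0.28774226  0.45784776]
 [ 0.00784482 -0.74353286 -0.66865339  1.18295444]
 [ 0.          0.          0.          1.        ]]
```

View pics/top1.png

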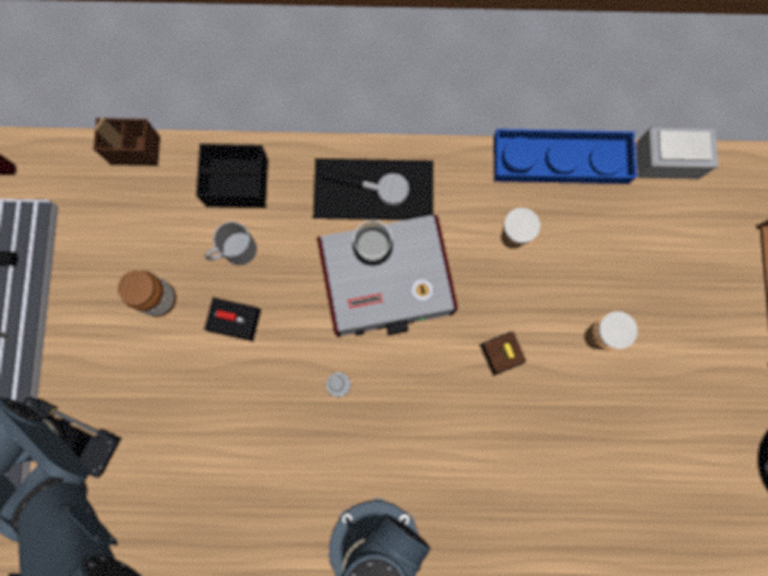

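View pics/sc1.png

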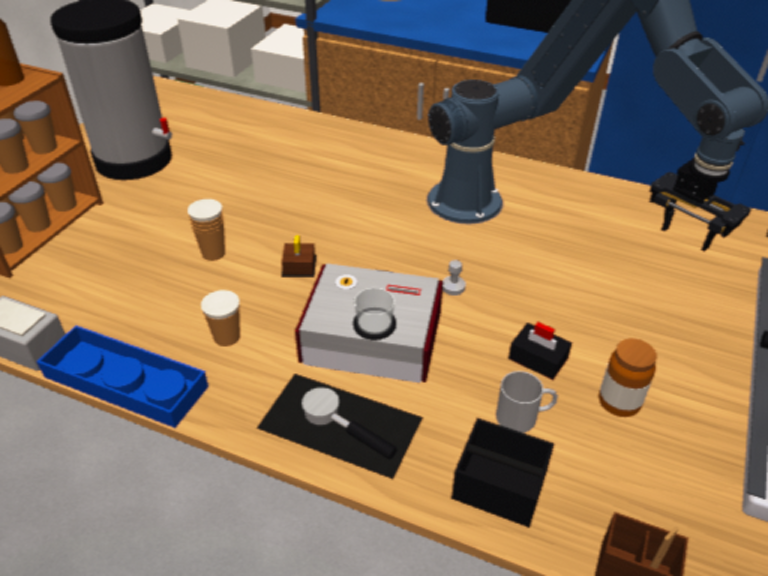

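The top view (1.5x pixels) shows the rack and red tab at about (228,317), the red slot at (365,300), the key switch at (422,290) and the key at (509,351). The scene view agrees: the rack is on the robot's left and the holder on its right.

```bash
python3 - <<'E'
from h import *
P=lambda u,v,z:np.round(pt("top1.png",u/1.5,v/1.5,z),4)
print("tab",P(227,315.5,.1),"tab ends",P(215,313,.1),P(238,318,.1))
a,b=P(347,304,.12),P(382,296,.12);print("slot",P(365,300,.12),np.degrees(np.arctan2(*(a-b)[:2])))
print("switch",P(422,290,.123))
c=[P(*q,.12) for q in((318,238),(437,216),(456,311),(337,333))];print("grinder",c,np.mean(c,0))
print("key",P(509,351,.089),P(505,343,.089),P(513,358,.089))
print("tamper",P(338,383,.06))
for n in [(211,299),(260,306),(252,339),(205,331)]:print("rack",P(*n,.05))
for n in [(481,346),(515,333),(525,361),(491,374)]:print("holder",P(*n,.045))
E
```

```text
tab [0.5087 0.3428 0.1   ] tab ends [0.5139 0.3701 0.1   ] [0.5035 0.3178 0.1   ]
slot [0.5467 0.0333 0.12  ] -14.192693933344398
switch [ 0.5712 -0.0933  0.123 ]
grinder [array([0.6869, 0.1429, 0.12  ]), array([ 0.7441, -0.1264,  0.12  ]), array([ 0.5258, -0.1694,  0.12  ]), array([0.4716, 0.0934, 0.12  ])] [ 0.6071   -0.014875  0.12    ]
key [ 0.4419 -0.2924  0.089 ] [ 0.4598 -0.2837  0.089 ] [ 0.4263 -0.3012  0.089 ]
tamper [0.3644 0.0917 0.06  ]
rack [0.5539 0.3947 0.05  ]
rack [0.5395 0.2795 0.05  ]
rack [0.462  0.2941 0.05  ]
rack [0.4785 0.4037 0.05  ]
holder [ 0.4563 -0.2366  0.045 ]
holder [ 0.4881 -0.3161  0.045 ]
holder [ 0.4234 -0.3382  0.045 ]
holder [ 0.392  -0.2591  0.045 ]
```

```bash
cat >> h.py <<'E'
from scipy.spatial.transform import Rotation as Ro
def Rt(yaw):  # tool down, tool y at yaw (deg)
    a=np.radians(yaw);y=np.array([np.cos(a),np.sin(a),0]);z=np.array([0,0,-1.]);return np.c_[np.cross(y,z),y,z]
def go(p,yaw,s=None):
    s=s or telemetry.read_state();R=np.array(s["tcp_rot"]);
    print("shift",np.round(R.T@(np.array(p)-s["position"]),4),"turn",np.round(Ro.from_matrix(R.T@Rt(yaw)).as_rotvec(),4))
E
python3 - <<'E'
from h import *
go([.5087,.343,.20],-8.5); print(np.round(eyes.capture("wrist")["T_tool_cam"],3))
E
```

```text
shift [-0.328  -0.1057 -0.0043] turn [-1.8000e-03  1.0000e-03  1.3054e+00]
[[-0.    -0.954 -0.301  0.083]
 [ 1.    -0.     0.    -0.   ]
 [-0.    -0.301  0.954 -0.189]
 [ 0.     0.     0.     1.   ]]
```

Call:
servo_tool([
  [[-0.328,-0.106,-0.02],[0,0,1.305]],
  [[-0.328,-0.106,-0.02],[0,0,1.305]],
  [[-0.328,-0.106,-0.02],[0,0,1.305]],
  [[-0.328,-0.106,-0.02],[0,0,1.305]],
  [[-0.328,-0.106,-0.02],[0,0,1.305]],
  [[-0.328,-0.106,-0.02],[0,0,1.305]],
  [[-0.328,-0.106,-0.02],[0,0,1.305]],
  [[-0.328,-0.106,-0.02],[0,0,1.305]],
  [[-0.328,-0.106,-0.02],[0,0,1.305]],
  [[-0.328,-0.106,-0.02],[0,0,1.305]],
  [[-0.328,-0.106,-0.02],[0,0,1.305]],
])

```text
time_s: 1.52
position: [0.5086, 0.3437, 0.2165]
tcp_rot: [[0.146, 0.989, 0.0], [0.989, -0.146, 0.0], [0.0, 0.0, -1.0]]
force: [-0.1, 0.4, 0.3]
opening: 1.0
```

```bash
python3 - <<'E'
from h import *
snap("wrist","w1.png",s=1.5);st()
E
```

```text
1.575 [0.5087 0.3437 0.2165] [ 0.3  1.3 -0. ] 0.9988509348366252
[[ 0.146  0.989  0.   ]
 [ 0.989 -0.146 -0.   ]
 [-0.     0.    -1.   ]]
[23.6 28.1 82.5 -0.  69.4 32. ]
```

View pics/w1.png

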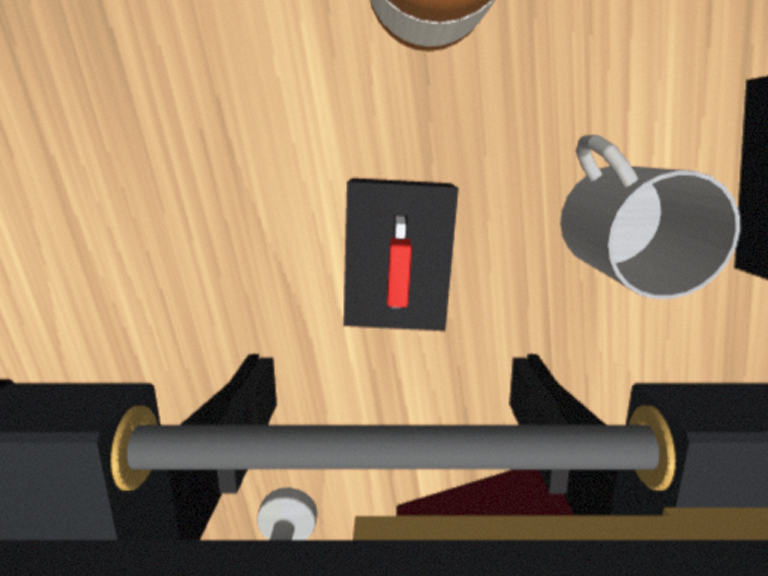

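The wrist view shows the red tab's top from about (401,243) to (398,306), in a rack turned about 2° relative to the hand.

```bash
python3 - <<'E'
from h import *
P=lambda u,v,z:pt("w1.png",u/1.5,v/1.5,z)
a,b=P(401,242,.1),P(398,306,.1);print(a,b,np.linalg.norm(a-b),(a+b)/2,"yaw",-np.degrees(np.arctan2(*(a-b)[:2])))
r=[P(*q,.05) for q in((349,180),(457,186),(445,330),(345,325))];print(np.round(r,4),np.mean(r,0))
e=r[0]-r[3];f=r[1]-r[2];print(-np.degrees(np.arctan2(*e[:2])),-np.degrees(np.arctan2(*f[:2])));e=r[1]-r[0];f=r[2]-r[3];print([np.degrees(np.arctan2(x[1],x[0])) for x in(e,f)])
c=(a+b)/2; go([c[0],c[1],.067],-9)
E
```

```text
[0.51796332 0.3670199  0.1       ] [0.50996763 0.32487686 0.1       ] 0.042894839741345746 [0.51396548 0.34594838 0.1       ] yaw -10.742892009410834
[[0.4872 0.4071 0.05  ]
 [0.5629 0.3917 0.05  ]
 [0.5419 0.2835 0.05  ]
 [0.4651 0.2991 0.05  ]] [0.51428242 0.34535377 0.05      ]
-11.542556743287603 -10.997829701012455
[np.float64(-11.499111542189608), np.float64(-11.495673625868724)]
shift [0.003  0.0049 0.1495] turn [0.0001 0.     0.0104]
```

Call:
servo_tool([
  [[0.003,0.005,0.05],[0,0,0.05]],
  [[0.003,0.005,0.1],[0,0,0.05]],
  [[0.003,0.005,0.13],[0,0,0.05]],
  [[0.003,0.005,0.149],[0,0,0.05]],
  [[0.003,0.005,0.149],[0,0,0.05]],
  [[0.003,0.005,0.149],[0,0,0.05]],
])

```text
time_s: 2.33
position: [0.515, 0.3459, 0.0683]
tcp_rot: [[0.196, 0.981, 0.001], [0.981, -0.196, 0.001], [0.001, 0.001, -1.0]]
force: [0.4, 0.4, 0.6]
opening: 1.0
```

Call:
servo_tool([
  [[0,0,0],[0,0,0]],
  [[0,0,0],[0,0,0]],
  [[0,0,0],[0,0,0]],
  [[0,0,0],[0,0,0]],
  [[0,0,0],[0,0,0]],
  [[0,0,0],[0,0,0]],
  [[0,0,0],[0,0,0]],
  [[0,0,0],[0,0,0]],
], gripper=0.0)

```text
time_s: 3.32
position: [0.5144, 0.3455, 0.0674]
tcp_rot: [[0.197, 0.98, -0.0], [0.98, -0.197, -0.0], [-0.0, -0.0, -1.0]]
force: [0.3, -0.8, -0.2]
opening: 0.171
```

Call:
servo_tool([
  [[0,0,-0.03],[0,0,0]],
  [[0,0,-0.06],[0,0,0]],
  [[0,0,-0.12],[0,0,0]],
  [[0,0,-0.173],[0,0,0]],
  [[0,0,-0.173],[0,0,0]],
  [[0,0,-0.173],[0,0,0]],
])

```text
time_s: 4.08
position: [0.5135, 0.3451, 0.2397]
tcp_rot: [[0.197, 0.98, -0.002], [0.98, -0.197, -0.001], [-0.001, -0.001, -1.0]]
force: [-1.0, 0.7, -0.5]
opening: 0.155
```

```bash
python3 - <<'E'
from h import *
st();go([.485,.025,.24],11.9)
E
```

```text
4.075 [0.5135 0.3451 0.2397] [-1.   0.7 -0.5] 0.15498922921227679
[[ 0.197  0.98  -0.002]
 [ 0.98  -0.197 -0.001]
 [-0.001 -0.001 -1.   ]]
[23.6 27.3 80.1 -0.  72.8 34.9]
shift [-0.3195  0.0351 -0.    ] turn [-0.0016  0.0007 -0.4057]
```

Call:
servo_tool([
  [[-0.05,0.005,0],[0,0,-0.07]],
  [[-0.1,0.01,0],[0,0,-0.14]],
  [[-0.15,0.015,0],[0,0,-0.2]],
  [[-0.2,0.02,0],[0,0,-0.27]],
  [[-0.25,0.026,0],[0,0,-0.34]],
  [[-0.3,0.033,0],[0,0,-0.4]],
  [[-0.32,0.035,0],[0,0,-0.406]],
  [[-0.32,0.035,0],[0,0,-0.406]],
  [[-0.32,0.035,0],[0,0,-0.406]],
  [[-0.32,0.035,0],[0,0,-0.406]],
])

```text
time_s: 5.32
position: [0.4853, 0.026, 0.2399]
tcp_rot: [[-0.208, 0.978, -0.001], [0.978, 0.208, 0.001], [0.001, -0.001, -1.0]]
force: [0.5, 0.3, -0.3]
opening: 0.155
```

```bash
python3 - <<'E'
from h import *
snap("wrist","w2.png",s=1.5);st()
E
```

```text
5.375 [0.4855 0.026  0.2401] [-0.5  0.3  0.7] 0.15735704725031854
[[-0.208  0.978 -0.001]
 [ 0.978  0.208  0.   ]
 [ 0.    -0.001 -1.   ]]
[-10.1  16.3  98.3   0.   65.4 -22.2]
```

View pics/w2.png

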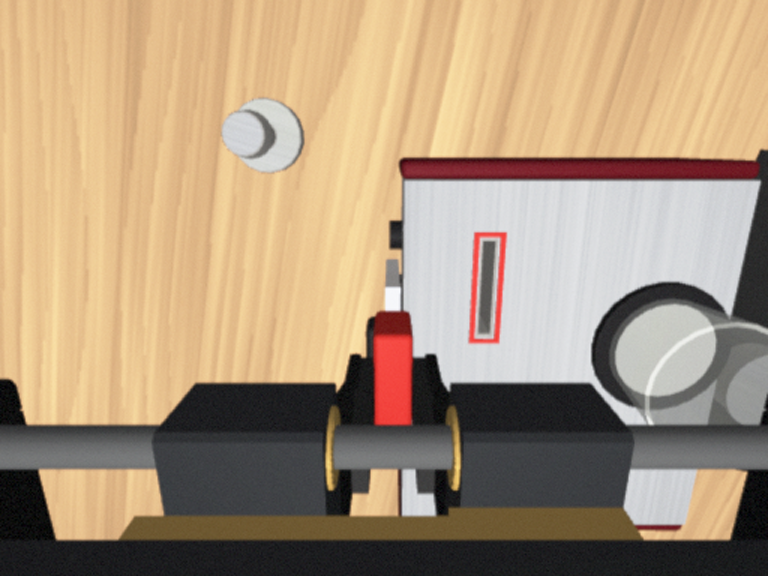

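```bash
python3 - <<'E'
from h import *
from rig import telemetry
s=telemetry.read_state();R=np.array(s["tcp_rot"]);p=np.array(s["position"])
P=lambda u,v,z:pt("w2.png",u/1.5,v/1.5,z)
q=[P(*x,.12) for x in((476,233),(506,233),(498,343),(470,342))];c=np.mean(q,0);print(np.round(q,4),c)
for a,b in((0,3),(1,2)):e=q[a]-q[b];print(-np.degrees(np.arctan2(e[0],e[1])),np.linalg.norm(e))
e=P(402,180,.12)-P(402,375,.12);print("front edge yaw",-np.degrees(np.arctan2(e[0],e[1])))
e=P(752,180,.12)-P(402,180,.12);print("left edge yaw",np.degrees(np.arctan2(e[1],e[0])))
for u,v in((376,334),(411,334)):print("tab top corner in tool",np.round(R.T@(P(u,v,p[2]+.019+.014)-p),4))
for u,v in((378,312),(410,312)):print("tab low corner in tool",np.round(R.T@(P(u,v,p[2]+.019-.014)-p),4))
for u,v in((385,310),(401,310)):print("plate low corner in tool",np.round(R.T@(P(u,v,p[2]+.019-.014)-p),4))
for x in(.03,.026):print("foot end predicted",[proj("w2.png",p+R@[x,y,.052])*1.5 for y in(-.003,.003)])
E
```

```text
[[ 0.5316  0.0661  0.12  ]
 [ 0.5504  0.07    0.12  ]
 [ 0.566  -0.0043  0.12  ]
 [ 0.547  -0.0075  0.12  ]] [0.54876228 0.0310815  0.12      ]
11.814261967682919 0.07517413887648695
11.86523881358052 0.07591793255372618
front edge yaw 12.340105519741172
left edge yaw 11.998557083121758
tab top corner in tool [ 0.0208 -0.0058 -0.033 ]
tab top corner in tool [ 0.0208  0.0062 -0.033 ]
tab low corner in tool [ 0.0192 -0.0059 -0.005 ]
tab low corner in tool [ 0.0192  0.0069 -0.005 ]
plate low corner in tool [ 0.02   -0.0031 -0.005 ]
plate low corner in tool [ 0.02    0.0033 -0.005 ]
foot end predicted [array([386.54620954, 255.10199512]), array([398.41447621, 255.09637236])]
foot end predicted [array([386.57586922, 262.82662419]), array([398.38648793, 262.82076405])]
```

Call:
servo_tool([
  [[-0.004,0.03,0],[0,0,0]],
  [[-0.008,0.063,0],[0,0,0]],
  [[-0.008,0.063,0.03],[0,0,0]],
  [[-0.008,0.063,0.06],[0,0,0]],
  [[-0.008,0.063,0.06],[0,0,0]],
  [[-0.008,0.063,0.06],[0,0,0]],
  [[-0.008,0.063,0.06],[0,0,0]],
])

```text
time_s: 6.25
position: [0.5501, 0.0302, 0.1819]
tcp_rot: [[-0.207, 0.978, 0.003], [0.978, 0.207, -0.0], [-0.001, 0.003, -1.0]]
force: [-0.1, -0.0, 0.1]
opening: 0.155
```

```bash
python3 - <<'E'
from h import *
st();go([.5488,.0311,.178],11.9)
E
```

```text
6.25 [0.5501 0.0302 0.1819] [-0.1 -0.   0.1] 0.1545581184847567
[[-0.207  0.978  0.003]
 [ 0.978  0.207 -0.   ]
 [-0.001  0.003 -1.   ]]
[ -8.5  25.5  93.8   0.   60.5 -20.4]
shift [ 0.0012 -0.0011  0.0039] turn [0.0029 0.0011 0.0007]
```

Call:
servo_tool([
  [[0.001,-0.001,0.004],[0,0,0]],
  [[0.001,-0.001,0.008],[0,0,0]],
  [[0.001,-0.001,0.011],[0,0,0]],
  [[0.001,-0.001,0.013],[0,0,0]],
  [[0.001,-0.001,0.015],[0,0,0]],
  [[0.001,-0.001,0.017],[0,0,0]],
  [[0.001,-0.001,0.017],[0,0,0]],
])

```text
time_s: 7.12
position: [0.5477, 0.0309, 0.1633]
tcp_rot: [[-0.206, 0.978, -0.0], [0.978, 0.206, 0.0], [0.0, -0.0, -1.0]]
force: [-0.3, 0.5, -2.2]
opening: 0.153
```

Call:
servo_tool([
  [[0,0,0.006],[0,0,0]],
  [[0,0,0.012],[0,0,0]],
  [[0,0,0.018],[0,0,0]],
  [[0,0,0.024],[0,0,0]],
  [[0,0,0.03],[0,0,0]],
  [[0,0,0.034],[0,0,0]],
  [[0,0,0.036],[0,0,0]],
  [[0,0,0.037],[0,0,0]],
  [[0,0,0.037],[0,0,0]],
])

```text
time_s: 8.25
position: [0.5482, 0.031, 0.1276]
tcp_rot: [[-0.207, 0.978, 0.001], [0.978, 0.207, 0.0], [-0.0, 0.001, -1.0]]
force: [-1.0, 1.2, 5.3]
opening: 0.153
```

Call:
servo_tool([
  [[0,0,0.001],[0,0,0]],
  [[0,0,0.0015],[0,0,0]],
  [[0,0,0.0015],[0,0,0]],
])

```text
time_s: 8.62
position: [0.5489, 0.031, 0.1275]
tcp_rot: [[-0.207, 0.978, 0.003], [0.978, 0.207, -0.0], [-0.001, 0.003, -1.0]]
force: [-3.7, 1.5, 13.0]
opening: 0.152
```

Call:
servo_tool([
  [[0,0,0],[0,0,0]],
  [[0,0,0],[0,0,0]],
  [[0,0,0],[0,0,0]],
  [[0,0,0],[0,0,0]],
  [[0,0,0],[0,0,0]],
], gripper=0.05)

```text
time_s: 9.25
position: [0.5477, 0.0309, 0.1247]
tcp_rot: [[-0.206, 0.978, -0.0], [0.978, 0.206, 0.0], [0.0, -0.0, -1.0]]
force: [0.8, 0.6, 0.4]
opening: 0.557
```

Call:
servo_tool([
  [[0,0,-0.02],[0,0,0]],
  [[0,0,-0.05],[0,0,0]],
  [[0,0,-0.1],[0,0,0]],
  [[0,0,-0.1],[0,0,0]],
  [[0,0,-0.1],[0,0,0]],
])

```text
time_s: 9.88
position: [0.5473, 0.0309, 0.2246]
tcp_rot: [[-0.206, 0.978, -0.001], [0.978, 0.206, 0.0], [0.0, -0.001, -1.0]]
force: [0.9, 0.2, -0.5]
opening: 0.575
```

```bash
python3 - <<'E'
from h import *
snap("wrist","w3.png",s=1.5);st();go([.435,-.28,.20],-69.6)
E
```

```text
9.925 [0.5468 0.031  0.2238] [-0.7  0.4 -0.9] 0.5749981088618122
[[-0.207  0.978 -0.002]
 [ 0.978  0.207  0.   ]
 [ 0.001 -0.002 -1.   ]]
[ -8.4  22.5  91.3  -0.   66.4 -20.4]
shift [-0.2812 -0.1735  0.024 ] turn [-2.6000e-03  1.0000e-03  1.4228e+00]
```

View pics/w3.png

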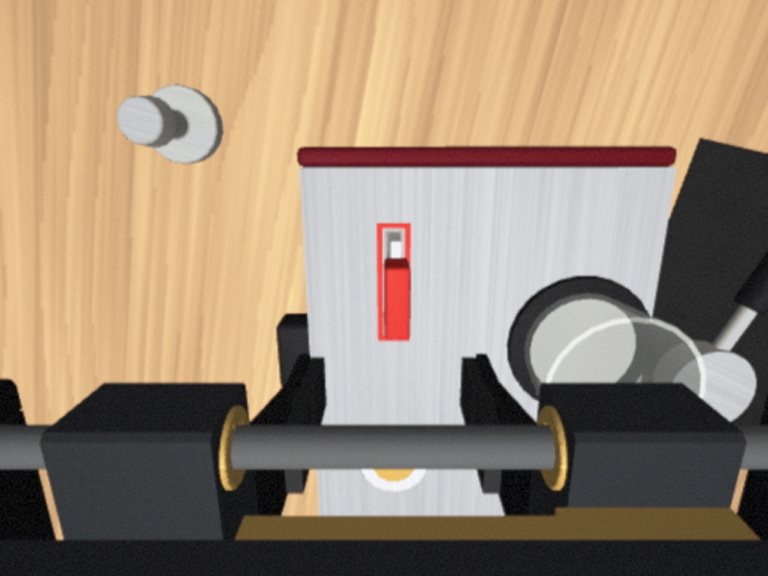

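The tab stands upright in the red slot, its top at (385-410, 262-338), and the hand is clear of it. Next is the key.

Call:
servo_tool([
  [[-0.04,-0.02,0.01],[0,0,0.18]],
  [[-0.08,-0.045,0.01],[0,0,0.36]],
  [[-0.12,-0.07,0.01],[0,0,0.54]],
  [[-0.16,-0.09,0.01],[0,0,0.72]],
  [[-0.2,-0.11,0.012],[0,0,0.9]],
  [[-0.24,-0.135,0.012],[0,0,1.08]],
  [[-0.28,-0.155,0.012],[0,0,1.26]],
  [[-0.297,-0.166,0.012],[0,0,1.423]],
  [[-0.297,-0.166,0.012],[0,0,1.423]],
  [[-0.297,-0.166,0.012],[0,0,1.423]],
  [[-0.297,-0.166,0.012],[0,0,1.423]],
  [[-0.297,-0.166,0.012],[0,0,1.423]],
])

```text
time_s: 11.42
position: [0.447, -0.293, 0.2129]
tcp_rot: [[0.937, 0.35, -0.0], [0.35, -0.937, 0.0], [-0.0, -0.0, -1.0]]
force: [0.1, 0.3, -1.0]
opening: 0.575
```

```bash
python3 - <<'E'
from h import *
snap("wrist","w4.png",s=1.5);st()
E
```

```text
11.475 [ 0.447  -0.2932  0.213 ] [-0.7 -0.   1.2] 0.5722149557797339
[[ 0.937  0.35   0.   ]
 [ 0.35  -0.937  0.   ]
 [ 0.     0.    -1.   ]]
[-45.2  22.1  93.9   0.   64.   24.3]
```

View pics/w4.png

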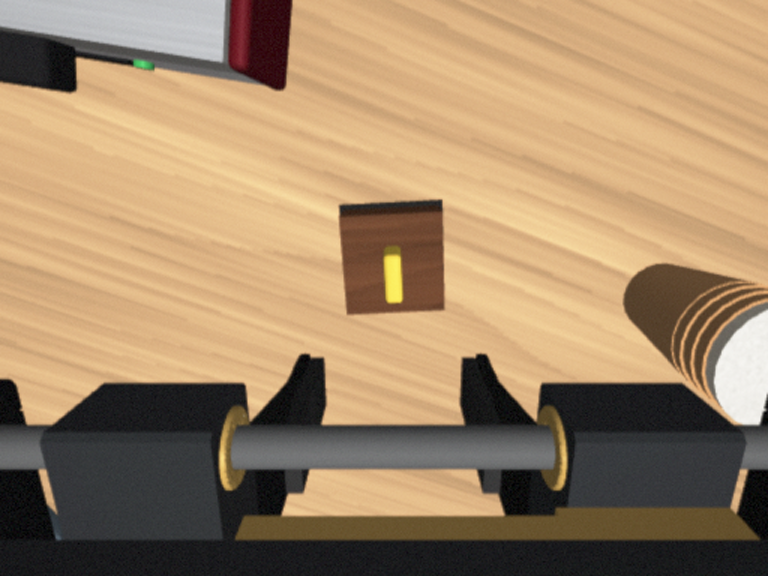

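The bow's top face runs from (393,252) to (394,302), in a holder turned about 2-3° relative to the hand.

```bash
python3 - <<'E'
from h import *
P=lambda u,v,z:pt("w4.png",u/1.5,v/1.5,z)
a,b=P(392.5,252,.089),P(394.5,302,.089);c=(a+b)/2;print(np.linalg.norm(a-b),c,"yaw",np.degrees(np.arctan2((a-b)[1],(a-b)[0])))
r=[P(*q,.045) for q in((341,214),(442,210),(444,310),(347,314))];print(np.round(r,4),np.mean(r,0))
for i,j in((0,3),(1,2)):e=r[i]-r[j];print(np.degrees(np.arctan2(e[1],e[0])))
for i,j in((0,1),(3,2)):e=r[i]-r[j];print(-np.degrees(np.arctan2(e[0],e[1])))
go([*c[:2],.054],-67.5)
E
```

```text
0.0344144800175415 [ 0.44714078 -0.29420997  0.089     ] yaw 22.76077850836204
[[ 0.4677 -0.2457  0.045 ]
 [ 0.4962 -0.3137  0.045 ]
 [ 0.4256 -0.3443  0.045 ]
 [ 0.3961 -0.2749  0.045 ]] [ 0.44640671 -0.29463008  0.045     ]
22.162825103797097
23.39754502959973
22.74706030448796
22.977966738370498
shift [-0.0003  0.0009  0.159 ] turn [ 0.     -0.0001 -0.0351]
```

Call:
servo_tool([
  [[0,0.001,0.05],[0,0,-0.041]],
  [[0,0.001,0.1],[0,0,-0.041]],
  [[0,0.001,0.14],[0,0,-0.041]],
  [[0,0.001,0.16],[0,0,-0.041]],
  [[0,0.001,0.16],[0,0,-0.041]],
  [[0,0.001,0.16],[0,0,-0.041]],
])

```text
time_s: 12.22
position: [0.4478, -0.2954, 0.0538]
tcp_rot: [[0.922, 0.387, 0.001], [0.387, -0.922, -0.001], [0.001, 0.002, -1.0]]
force: [0.1, -1.1, 0.6]
opening: 0.576
```

Call:
servo_tool([
  [[0,0,0],[0,0,0]],
  [[0,0,0],[0,0,0]],
  [[0,0,0],[0,0,0]],
  [[0,0,0],[0,0,0]],
  [[0,0,0],[0,0,0]],
  [[0,0,0],[0,0,0]],
  [[0,0,0],[0,0,0]],
], gripper=0.0)

```text
time_s: 13.1
position: [0.4471, -0.295, 0.053]
tcp_rot: [[0.922, 0.386, 0.0], [0.386, -0.922, -0.0], [0.0, 0.0, -1.0]]
force: [-0.7, 0.0, 0.9]
opening: 0.136
```

Call:
servo_tool([
  [[0,0,-0.02],[0,0,0]],
  [[0,0,-0.04],[0,0,0]],
  [[0,0,-0.09],[0,0,0]],
  [[0,0,-0.14],[0,0,0]],
  [[0,0,-0.187],[0,0,0]],
  [[0,0,-0.187],[0,0,0]],
  [[0,0,-0.187],[0,0,0]],
])

```text
time_s: 13.98
position: [0.4464, -0.2942, 0.2391]
tcp_rot: [[0.922, 0.386, -0.001], [0.387, -0.922, 0.001], [-0.001, -0.002, -1.0]]
force: [-0.9, -0.0, -1.4]
opening: 0.134
```

```bash
python3 - <<'E'
from h import *
st();go([.52,-.135,.24],-78.1)
E
```

```text
13.975 [ 0.4464 -0.2942  0.2391] [-0.9 -0.  -1.4] 0.13430347549563476
[[ 0.922  0.386 -0.001]
 [ 0.387 -0.922  0.001]
 [-0.001 -0.002 -1.   ]]
[-45.4  20.4  92.   -0.   67.7  21.9]
shift [ 0.1295 -0.1184 -0.0008] turn [-0.0017  0.0009  0.1891]
```

Call:
servo_tool([
  [[0.04,-0.022,0],[0,0,0.05]],
  [[0.08,-0.045,0],[0,0,0.1]],
  [[0.12,-0.067,0],[0,0,0.15]],
  [[0.162,-0.09,0],[0,0,0.189]],
  [[0.162,-0.09,0],[0,0,0.189]],
  [[0.162,-0.09,0],[0,0,0.189]],
  [[0.162,-0.09,0],[0,0,0.189]],
  [[0.162,-0.09,0],[0,0,0.189]],
])

```text
time_s: 14.98
position: [0.561, -0.1503, 0.2397]
tcp_rot: [[0.979, 0.205, -0.001], [0.205, -0.979, 0.0], [-0.001, -0.0, -1.0]]
force: [-0.7, 0.1, -0.4]
opening: 0.129
```

```bash
python3 - <<'E'
from h import *
snap("wrist","w5.png",s=1.5);st()
E
```

```text
15.025 [ 0.5612 -0.1502  0.2399] [-0.1  0.3 -1. ] 0.13548040666274094
[[ 0.979  0.205 -0.   ]
 [ 0.205 -0.979  0.   ]
 [-0.    -0.    -1.   ]]
[-26.   24.1  85.6  -0.   70.3  52.2]
```

View pics/w5.png

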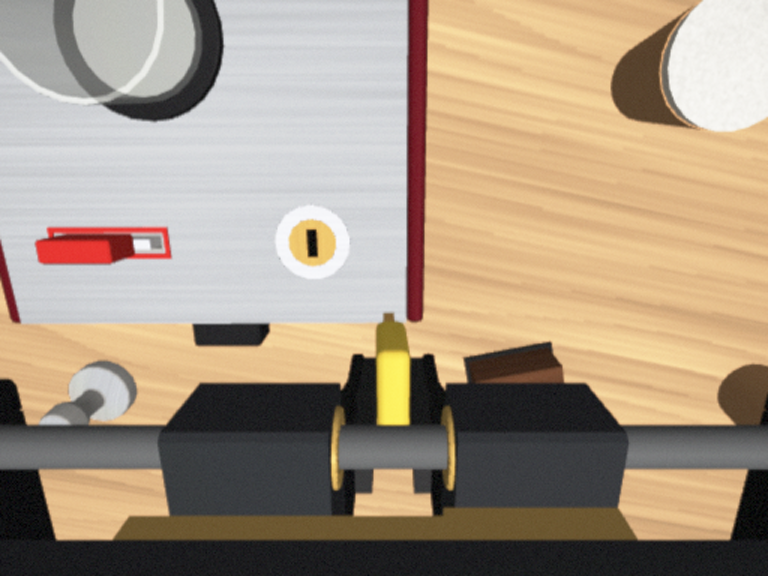

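```bash
python3 - <<'E'
from h import *
s=telemetry.read_state();R=np.array(s["tcp_rot"]);p=np.array(s["position"])
P=lambda u,v,z:pt("w5.png",u/1.5,v/1.5,z)
c=P(312,243.5,.123);print("keyway",c,"ring",P(312.5,241.5,.1215))
e=P(313,230,.123)-P(312,258,.123);print(np.linalg.norm(e),np.degrees(np.arctan2(e[1],e[0])))
e=P(408,0,.12)-P(407,318,.12);print("right edge yaw",np.degrees(np.arctan2(e[1],e[0])))
e=P(20,322,.12)-P(407,322,.12);print("front edge",-np.degrees(np.arctan2(e[0],e[1])))
for n,q in dict(bowtop=[.017,0,-.036],bowlow=[.017,0,-.002],sh=[.012,0,.008],blade=[.008,0,.02],tip=[.004,0,.038]).items():print(n,proj("w5.png",p+R@q)*1.5)
print("slot/tab", P(100,243,.12))
a=R.T@(c-p);print("shift",a)
im=cv2.imread("pics/w5.png")[285:365,350:440];cv2.imwrite("pics/w5c.png",cv2.resize(im,None,fx=6,fy=6,interpolation=cv2.INTER_CUBIC))
E
```

```text
keyway [ 0.57403192 -0.09567212  0.123     ] ring [ 0.57504445 -0.09559648  0.1215    ]
0.01811078794106784 6.98764521078999
right edge yaw 12.145118134285726
front edge 11.786547858925912
bowtop [391.52791633 347.81424888]
bowlow [391.6020463  314.94411488]
sh [391.62756788 318.28331363]
blade [391.65186881 317.72516505]
tip [391.68084839 313.17558875]
slot/tab [0.54584926 0.03808642 0.12      ]
shift [ 0.02377943 -0.05077056  0.11690147]
```

View pics/w5c.png

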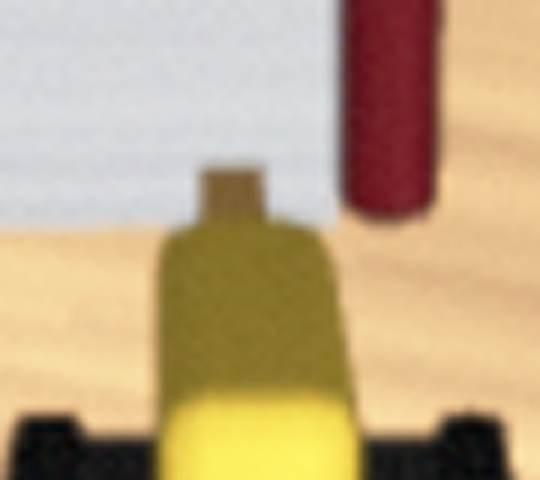

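The keyway slit is at (306-318, 230-258). In the crop the key leans about 1.5° in the hand: the bow top is at column 393, the blade at 389, and upright would be 391.5. I'll turn the hand by -0.026 about tool x to correct for it.

Call:
servo_tool([
  [[0.012,-0.025,0],[-0.026,0,0]],
  [[0.024,-0.05,0],[-0.026,0,0]],
  [[0.024,-0.05,0.03],[-0.026,0,0]],
  [[0.024,-0.05,0.06],[-0.026,0,0]],
  [[0.024,-0.05,0.07],[-0.026,0,0]],
  [[0.024,-0.05,0.07],[-0.026,0,0]],
  [[0.024,-0.05,0.07],[-0.026,0,0]],
  [[0.024,-0.05,0.07],[-0.026,0,0]],
])

```text
time_s: 16.02
position: [0.5757, -0.0959, 0.1712]
tcp_rot: [[0.979, 0.206, 0.008], [0.206, -0.978, -0.026], [0.002, 0.027, -1.0]]
force: [0.6, -0.4, -1.2]
opening: 0.135
```

```bash
python3 - <<'E'
from h import *
snap("wrist","w6.png",crop=(160,120,360,270),s=4);st()
E
```

```text
16.075 [ 0.5755 -0.0958  0.171 ] [-0.2 -0.1 -0.5] 0.13362607803611837
[[ 0.979  0.206  0.007]
 [ 0.206 -0.978 -0.026]
 [ 0.002  0.027 -1.   ]]
[-19.7  28.5  90.3  -1.5  60.3  59.1]
```

View pics/w6.png

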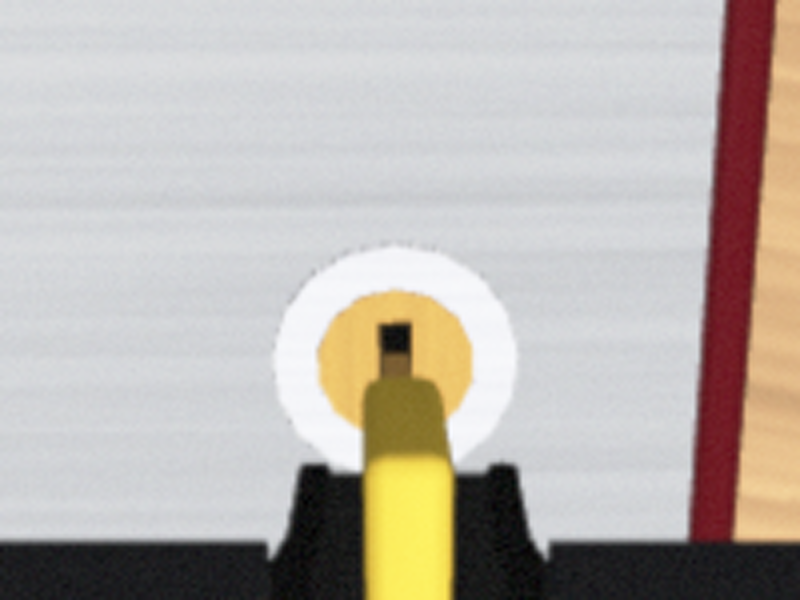

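```bash
python3 - <<'E'
from h import *
s=telemetry.read_state();R=np.array(s["tcp_rot"]);p=np.array(s["position"])
f=lambda u,v,z:pt("w6.png",u/4+160,v/4+120,z)
print("slit far end in tool",R.T@(f(395.5,323,.123)-p), "ring c",R.T@(f(395.5,365,.1215)-p))
for q in([.017,0,-.036],[.017,0,-.002],[.008,0,.032],[.004,0,.038]):print(q,(proj("w6.png",p+R@q)-[160,120])*4)
x=np.array([0.9785,.206]);print("command from here z:",p[2]-.104-.019+0)
E
```

```text
slit far end in tool [ 0.0073104  -0.00160977  0.04799663] ring c [-0.00175815 -0.00164379  0.04947976]
[0.017, 0, -0.036] [403.42012686 448.56479141]
[0.017, 0, -0.002] [403.63293806 361.0355461 ]
[0.008, 0, 0.032] [403.82285784 346.09415064]
[0.004, 0, 0.038] [403.86003769 356.2502413 ]
command from here z: 0.04800924344418067
```

Call:
servo_tool([
  [[0,-0.0004,0.005],[0,0,0]],
  [[0,-0.0006,0.009],[0,0,0]],
  [[0,-0.0007,0.012],[0,0,0]],
  [[0,-0.0007,0.014],[0,0,0]],
  [[0,-0.0008,0.016],[0,0,0]],
  [[0,-0.0008,0.018],[0,0,0]],
  [[0,-0.0008,0.018],[0,0,0]],
])

```text
time_s: 16.95
position: [0.5749, -0.0953, 0.1518]
tcp_rot: [[0.978, 0.206, 0.005], [0.206, -0.978, -0.026], [-0.0, 0.026, -1.0]]
force: [-0.3, -1.1, -0.9]
opening: 0.13
```

Call:
servo_tool([
  [[0.001,-0.0001,0.002],[0,0,0]],
  [[-0.001,-0.0001,0.004],[0,0,0]],
  [[0.001,-0.0001,0.006],[0,0,0]],
  [[-0.001,-0.0002,0.008],[0,0,0]],
  [[0.001,-0.0002,0.01],[0,0,0]],
  [[-0.001,-0.0003,0.012],[0,0,0]],
  [[0.001,-0.0003,0.014],[0,0,0]],
  [[-0.001,-0.0004,0.015],[0,0,0]],
  [[0,-0.0004,0.016],[0,0,0]],
])

```text
time_s: 18.08
position: [0.5763, -0.0952, 0.1372]
tcp_rot: [[0.979, 0.206, 0.009], [0.206, -0.978, -0.026], [0.004, 0.027, -1.0]]
force: [-0.1, -0.5, 8.0]
opening: 0.135
```

Call:
servo_tool([
  [[0.001,0,0.001],[0,0,0]],
  [[-0.001,-0.0001,0.002],[0,0,0]],
  [[0.001,-0.0001,0.003],[0,0,0]],
  [[-0.001,-0.0001,0.004],[0,0,0]],
  [[0.001,-0.0002,0.005],[0,0,0]],
  [[-0.001,-0.0002,0.006],[0,0,0]],
  [[0,-0.0002,0.007],[0,0,0]],
  [[0,-0.0002,0.007],[0,0,0]],
])

```text
time_s: 19.08
position: [0.5761, -0.0952, 0.1307]
tcp_rot: [[0.978, 0.206, 0.008], [0.206, -0.978, -0.026], [0.003, 0.027, -1.0]]
force: [1.3, 1.7, 11.1]
opening: 0.134
```

Call:
servo_tool([
  [[0.0015,0,0.0005],[0,0,0]],
  [[-0.0015,0,0.001],[0,0,0]],
  [[0.0015,0,0.0015],[0,0,0]],
  [[-0.0015,0,0.002],[0,0,0]],
  [[0,0,0.002],[0,0,0]],
  [[0,0,0.002],[0,0,0]],
])

```text
time_s: 19.82
position: [0.5764, -0.0952, 0.1306]
tcp_rot: [[0.978, 0.206, 0.009], [0.206, -0.978, -0.027], [0.004, 0.028, -1.0]]
force: [-1.8, 1.7, 21.4]
opening: 0.136
```

```bash
python3 - <<'E'
from h import *
snap("wrist","w7.png",crop=(160,120,360,270),s=4);st()
s=telemetry.read_state();R=np.array(s["tcp_rot"]);p=np.array(s["position"])
for q in([.0155,0,-.036],[.0155,0,-.002],[.0105,0,.008]):print(q,(proj("w7.png",p+R@q)-[160,120])*4)
E
```

```text
19.875 [ 0.5763 -0.0952  0.1306] [-1.8  2.2 20.3] 0.13563470019160892
[[ 0.978  0.206  0.009]
 [ 0.206 -0.978 -0.027]
 [ 0.004  0.028 -1.   ]]
[-19.6  31.5  92.4  -1.5  55.1  59.3]
[0.0155, 0, -0.036] [404.42579446 459.16977406]
[0.0155, 0, -0.002] [404.51273144 369.96080468]
[0.0105, 0, 0.008] [404.54890275 378.32367825]
```

View pics/w7.png

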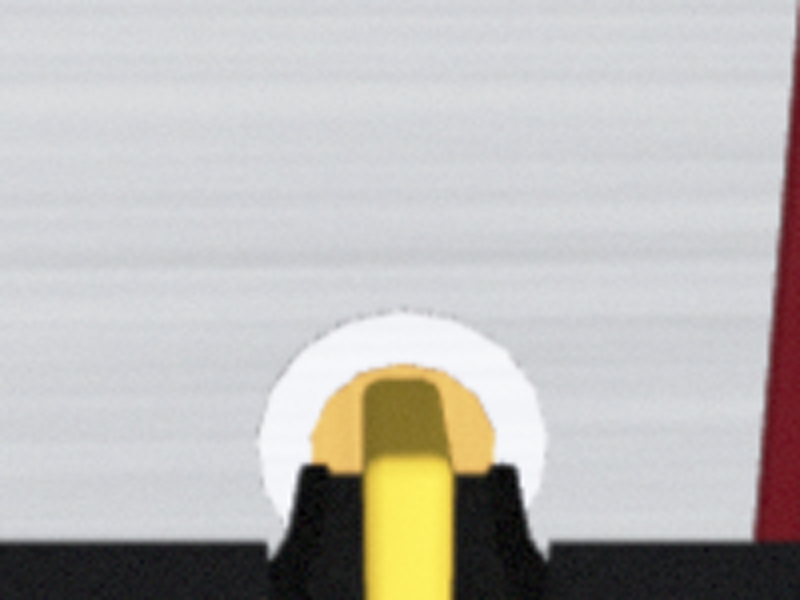

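The key is home: TCP z stayed at 0.1306 while the force rose, and the bow hasn't slipped in the fingers. Now the turn, about the key's own axis.

Call:
servo_tool([
  [[0,0.0002,-0.0005],[0,-0.004,0.14]],
  [[-0.0001,0.0005,-0.0005],[0,-0.008,0.28]],
  [[-0.0001,0.0007,-0.0005],[0,-0.011,0.42]],
  [[-0.0003,0.0009,-0.0005],[0,-0.015,0.56]],
  [[-0.0004,0.0011,-0.0005],[0,-0.019,0.7]],
  [[-0.0006,0.0013,-0.0005],[0,-0.023,0.84]],
  [[-0.0008,0.0014,-0.0005],[0,-0.027,0.98]],
  [[-0.001,0.0015,-0.0005],[0,-0.03,1.12]],
  [[-0.0012,0.0016,-0.0005],[0,-0.034,1.26]],
  [[-0.0014,0.0017,-0.0005],[0,-0.038,1.4]],
  [[-0.0016,0.0017,-0.0005],[0,-0.04,1.48]],
  [[-0.0016,0.0017,-0.0005],[0,-0.04,1.48]],
])

```text
time_s: 21.38
position: [0.5746, -0.0972, 0.1306]
tcp_rot: [[0.294, -0.956, -0.023], [-0.956, -0.294, -0.008], [0.0, 0.025, -1.0]]
force: [-0.7, 2.2, 18.6]
opening: 0.132
```

```bash
python3 - <<'E'
from h import *
st();print(telemetry.read_state()["moment"])
E
```

```text
21.375 [ 0.5746 -0.0972  0.1306] [-0.7  2.2 18.6] 0.13217071728073126
[[ 0.294 -0.956 -0.023]
 [-0.956 -0.294 -0.008]
 [ 0.     0.025 -1.   ]]
[-20.1  32.2  90.9  -1.   58.  143.4]
[0.42032056 0.4707358  0.00508662]
```

Call:
servo_tool([
  [[-0.0001,0.0001,0],[0,-0.001,0.04]],
  [[-0.0001,0.0001,0],[0,-0.002,0.08]],
  [[-0.0001,0.0001,0],[0,-0.003,0.12]],
  [[-0.0001,0.0001,0],[0,-0.003,0.12]],
  [[-0.0001,0.0001,0],[0,-0.003,0.12]],
  [[-0.0001,0.0001,0],[0,-0.003,0.12]],
])

```text
time_s: 22.12
position: [0.5741, -0.0972, 0.1306]
tcp_rot: [[0.178, -0.984, -0.025], [-0.984, -0.178, -0.005], [0.001, 0.025, -1.0]]
force: [-2.1, 1.3, 19.3]
opening: 0.133
```

```bash
python3 - <<'E'
from h import *
snap("wrist","w8.png",crop=(160,120,360,270),s=4);st();print(telemetry.read_state()["moment"],telemetry.read_state()["tau"])
E
```

```text
22.175 [ 0.5741 -0.0972  0.1306] [-2.   2.2 18.8] 0.13290702647690747
[[ 0.178 -0.984 -0.025]
 [-0.984 -0.178 -0.005]
 [ 0.001  0.025 -1.   ]]
[-20.2  32.2  90.8  -0.9  58.1 150.1]
[0.40622022 0.65347851 0.18980983] [ -0.96117184 -32.16447473 -11.34989619  -0.11300188  -0.87465752
   0.24441171]
```

View pics/w8.png

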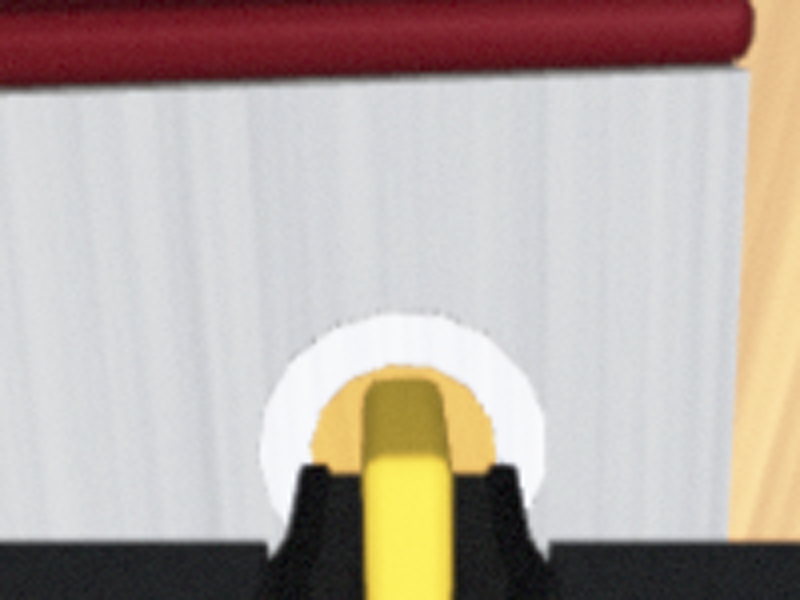

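Call:
servo_tool([
  [[0,0,0],[0,0,0]],
  [[0,0,0],[0,0,0]],
  [[0,0,0],[0,0,0]],
  [[0,0,0],[0,0,0]],
])

```text
time_s: 22.68
position: [0.5741, -0.0971, 0.1306]
tcp_rot: [[0.178, -0.984, -0.025], [-0.984, -0.178, -0.005], [0.001, 0.025, -1.0]]
force: [-1.9, 1.2, 19.1]
opening: 0.133
```

```bash
python3 - <<'E'
from h import *
st();s=telemetry.read_state();print(s["moment"],np.round(s["qvel"],2));snap("top","top2.png",s=1.5)
E
```

```text
22.675 [ 0.5741 -0.0971  0.1306] [-1.9  1.2 19.1] 0.13333021051679783
[[ 0.178 -0.984 -0.025]
 [-0.984 -0.178 -0.005]
 [ 0.001  0.025 -1.   ]]
[-20.2  32.2  90.8  -0.9  58.1 150.1]
[0.3998406  0.59932835 0.24072103] [ 0.04 -0.    0.05 -0.06  0.1   0.01]
```

View pics/top2.png

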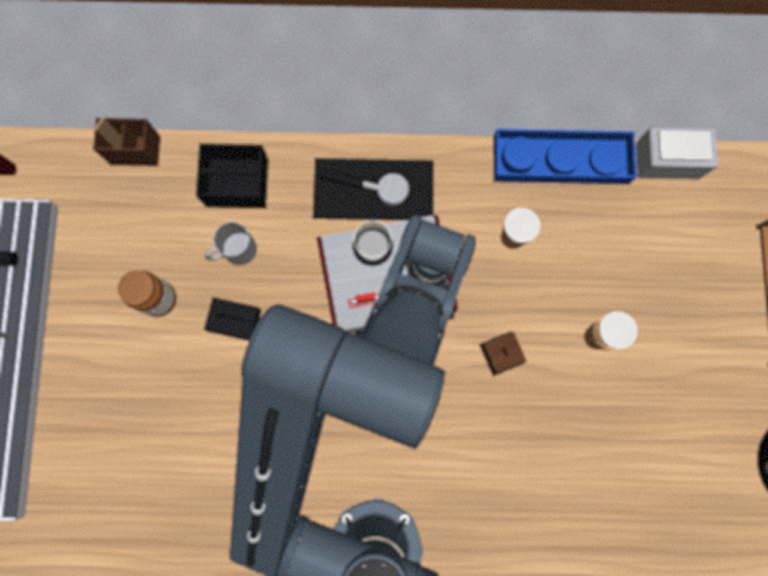

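The plate's red tab is still in the slot at (362,299). The cups, jar and pitcher haven't moved. The tamper is hidden under the arm, but nothing went near it.

```bash
python3 -c "
from rig import order;print(order.hand_in())"
```

```text
the job is handed in; nothing more can be done
None
```

The shutter plate is home in the grinder's slot and released. The service key is home in the switch and turned to its stop, and the arm was still gripping and holding it at hand-in. I handed the job in at about 22.7 s; no verdict is reported.

**Last checks**
- **Plate:** it met the slot's floor with the TCP at z = 0.1275 m (0.127 expected). After release, the pictures showed it upright in the slot.
- **Key depth:** it stopped at TCP z = 0.1306 m (0.131 expected) and went no lower as the push rose to about 20 N. The bow had not slipped in the fingers.
- **Key turn:** the hand turned about 1.6 rad. The turning moment rose to about 0.2 Nm, well above the spring's 0.06 Nm, which means the key is against the stop. I could not read the switch angle directly.
- **Hold:** the arm was still and the fingers were closed on the bow, with about 19 N of push remaining.
- **Bystanders:** the cups, pitcher and jar showed no shift in the last top view. The tamper was hidden under the arm in that picture, so I could not confirm it. It was still standing in the view just before the key went in, and nothing was moved near it after that.

**Disagreements:** the top camera placed the tab and key about 5 mm off from the wrist camera. The key also leaned about 1.5° in the grip; I trusted the wrist camera and tilted the hand to correct the lean.

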